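# Pack the channel tiles interlocked and shut the case

## Task

Pack all the U-shaped capping tiles that are on the bench into the plywood case, standing on end as they are now, in one unbroken row along the case with every other tile turned the opposite way (mouth to the hinge side, mouth to the robot side, ...), so that each tile's leg stands inside its neighbour's mouth. With all of them fully down, none above the rim, swing the lid fully shut and leave the other things on the bench where they are.

Things in the scene. Friction and masses are not known exactly. Their poses are not given: they have to be found in the camera images.
- case: Plywood packing case, an open box fixed to the table. Outside 106 (x) x 324 (y) x 60 mm high, walls and floor 8 mm thick: inside 90 x 308 mm, floor 8 mm above the table, rim at 60 mm. Origin: centre of its underside; x points away from the robot to the hinge side, y along its length to the robot's left, z up.
- lid (a joint): Angle of the case's flat lid: 0 is shut, about 1.57 upright, limit 2.0 leaning back, away from the robot. It starts at 1.75 to 1.95. The hinge is stiff: the lid stays wherever it is left, and about 3 N at its free edge moves it. The lid is a plywood board of 106 x 324 mm, 8 mm thick.
- lid_hinge (a point): Middle of the lid's hinge line, at the rim of the case's far (+x) long wall; the hinge line runs along the case's y. The lid's underside passes through this line and the lid reaches 106 mm from it.
- lid_handle (a point): Centre of the brass knob (28 mm across) on the lid's outer face, 35 mm off the face, 76 mm from the hinge line, halfway along the lid. With the lid open it is on the side away from the robot.
- tile1_mid (a point): Capping tile: terracotta channel (U seen from above) standing on its cut end, 100 to 156 g. Outside 70 mm wide (y), 60 deep (x), 44 tall; walls 8 thick. Web (closed side) at -x; two legs along x, wall centres at y = -31 and +31 mm; mouth 54 mm wide opens to +x. Point: centre of the outside box, 22 mm above its foot; z up. None if absent.
- tile1_web (a point): Centre of the web (closed wall) of tile 1, 26 mm from its centre to its -x. May be absent (None).
- tile2_mid (a point): Capping tile 2: same as tile 1, same point. May be absent (None).
- tile2_web (a point): Centre of the web (closed wall) of tile 2, 26 mm from its centre to its -x. May be absent (None).
- tile3_mid (a point): Capping tile 3: same as tile 1, same point. May be absent (None).
- tile3_web (a point): Centre of the web (closed wall) of tile 3, 26 mm from its centre to its -x. May be absent (None).
- tile4_mid (a point): Capping tile 4: same as tile 1, same point. May be absent (None).
- tile4_web (a point): Centre of the web (closed wall) of tile 4, 26 mm from its centre to its -x. May be absent (None).
- tile5_mid (a point): Capping tile 5: same as tile 1, same point. May be absent (None).
- tile5_web (a point): Centre of the web (closed wall) of tile 5, 26 mm from its centre to its -x. May be absent (None).
- tile6_mid (a point): Capping tile 6: same as tile 1, same point. May be absent (None).
- tile6_web (a point): Centre of the web (closed wall) of tile 6, 26 mm from its centre to its -x. May be absent (None).
- hammer: Tiler's hammer, 240 mm, lying on the table near the case; not part of the job. Origin about its middle.
- stack: Stack of four square glazed tiles, 100 x 100 x 48 mm; not part of the job. Origin: centre of its underside.
- pot: White ceramic bowl, 90 mm across, 80 mm high; not part of the job. Origin: centre of its underside.
Not all that is in view belongs to the job. Leave any blue or yellow look-alike of the part that bears tile3_mid alone.

How it is judged:
By the outcome, as a careful person would: the job done as asked, in the order asked, and still so for the second after the job is handed in, with the robot touching nothing.
Of tile1, tile2, tile3, tile4, tile5, tile6 only 4 to 6 are there at a start; the rules pass over those that are not, and their reading is None.
At some moment in a run one of tile1, tile2, tile3, tile4, tile5, tile6 may be knocked a few centimetres aside while the robot is not near it.
It also fails if it takes over 210 s, if anything falls off the work surface, if the arm or the gripper's body presses on something with over 40 N, if the wrist force passes 120 N, or if a joint passes its speed limit or range.

## Robot

A 6-joint arm with a two-finger parallel gripper is mounted at the origin on the work surface. World frame = base frame: x ahead of the robot, y to its left, z up, the work surface at z = 0. Lengths are in m, angles in rad, forces in N, time in s.
With the tool pointing down it reaches from about 0.275 to 0.825 m from the base axis. Payload 4.9 kg.
Tool frame: the origin (TCP) lies on the centre line of the jaws, within the pads' length; the fingertips stand 17 mm ahead of it and the grasp point (between the pads) lies 2 mm behind it; z points along the fingers, y is the line along which they close (so a half turn about z gives the same grasp; the last joint's range is limited). The gripper opens to 85 mm and grips with 20 to 120 N. Pads are 22 mm wide; open, the fingers measure 114 mm over their backs; the gripper's body (76 mm by 85 mm) begins 54 mm behind the grasp point. The pads swing forward as they close: fully open they stand 13 mm farther back than shut.
Start: joints at [1.131, 0.326, -0.193, 1.052, 0, 1.437], TCP at [0.166, 0.525, 0.248] pointing down, gripper open.
Joint ranges: [-2.65, 2.65], [-0.97, 1.79], [-1.3, 1.35], [-1.93, 2.1], [-1.47, 1.37], [-3.14, 3.14]. Speed limits (rad/s): [2.57, 2.57, 3.14, 3.14, 3.14, 3.14].

## Interface

Orientations are given as a rotation vector (axis times angle).
In Python, from station import ctrl, vision gives the robot as it stands. Calls block until the motion is done:
- ctrl.move_pose(position, orientation): joint-space move of the TCP to a pose.
- ctrl.line_to(position, rot=None, v=0.15, guard=None): straight line of the TCP; rot=None keeps the orientation; v is the mean speed in m/s. With guard (N) it stops when the force on the tool has changed by that much, and returns True; else False.
- ctrl.set_joints(angles): joint-space move.
- ctrl.gripper_open() and ctrl.clamp(grasp_force=None): open the fingers fully, or close them until they stop; grasp_force is the grip in N (None keeps the last).
- ctrl.dwell(seconds).
- ctrl.solve_ik(position, orientation): joint angles nearest the present ones, or None.
- ctrl.observe(): the state.
- vision.grab_frame(name): name is "scene" or "top" or "wrist"; returns a dict with "color" (400x640x3 uint8, red, green, blue), "fovy" (degrees; the focal length in pixels is half the picture's height over the tangent of half this angle, whatever the lens; pixels are square), "cx", "cy" (the principal point, pixels), "camera_from_world" (4x4, takes a point from world to camera coordinates); the wrist camera has in their place "mount" (4x4, takes a point from camera to tool coordinates, whose origin is the TCP and whose axes are the flange's). Camera axes: x right, y up, looking along -z (the intrinsics and any distortion apply to the point x, -y, -z); pixel columns grow to the right and rows downward; lengths in m; the calibration is good to about 2 mm. A picture is of the moment at which its call begins: read the wrist's pose just before it. There is no depth.
A pose or a line that the arm cannot do raises ctrl.MotionError and nothing moves.
- ctrl.job_done(): hands the job in; it is judged then, once.
The state is a dict: "time_s": time; "joint_pos": joint angles; "dq": joint speeds; "tau": joint torques, N m; "tcp_pos": TCP position; "tool_rot": TCP orientation; "contact_force": force on the tool from outside, world axes, zero at the start; "moment": the same for the moment, N m; "width": finger opening in m; "grasp_force": force on a finger pad.
Only numpy, scipy, OpenCV 4.12 (cv2) and the standard library are available. Lean on these libraries where they do the work, as an engineer would, in place of code of your own. Each camera call takes 0.05 s, during which the arm holds its last target. There are 200 camera calls.

## Working session

There is one attempt and no reset: what is moved stays moved. The work goes in short steps, each a Python script; the robot and the scene stay as the last script left them, time stands still between calls to the robot, and variables do not carry over. Pictures are saved under pics/ and viewed, at most 14 in all, crops included, and the job is handed in when it is done.

```bash
ls; mkdir -p pics; python3 - <<'E'
from station import ctrl, vision
import cv2
for n in ("scene","top"):
    f=vision.grab_frame(n); print(n,{k:(v if k!="color" else v.shape) for k,v in f.items()})
    cv2.imwrite(f"pics/{n}0.png",f["color"][:,:,::-1])
f=vision.grab_frame("wrist");print(f["mount"],f["fovy"],f.keys())
o=ctrl.observe();print(o)
E
```

```text
pics
scene {'color': (400, 640, 3), 'fovy': 52.72367694372467, 'cx': 320.5121773391243, 'cy': 188.3229053721808, 'camera_from_world': array([[ 7.67797359e-01,  6.40690889e-01,  1.54904731e-03,
        -3.60092510e-01],
       [-4.75752629e-01,  5.68514342e-01,  6.71156375e-01,
         2.04448207e-01],
       [ 4.29123119e-01, -5.16049056e-01,  7.41314185e-01,
        -1.57255467e+00],
       [ 0.00000000e+00,  0.00000000e+00,  0.00000000e+00,
         1.00000000e+00]])}
top {'color': (400, 640, 3), 'fovy': 54.04427114584314, 'cx': 321.2590451692034, 'cy': 192.20824717045667, 'camera_from_world': array([[ 0.01066962, -0.99990381,  0.00886222, -0.06047573],
       [ 0.99244499,  0.01167251,  0.1221339 , -0.49448409],
       [-0.1222256 ,  0.00749215,  0.99247407, -1.18916017],
       [ 0.        ,  0.        ,  0.        ,  1.        ]])}
[[ 1.99730182e-04  9.50703067e-01  3.10102625e-01  7.89783631e-02]
 [ 9.99999859e-01 -3.70773368e-05 -5.30407041e-04  1.72666632e-04]
 [-4.92761822e-04  3.10102687e-01 -9.50702940e-01 -1.27549725e-01]
 [ 0.00000000e+00  0.00000000e+00  0.00000000e+00  1.00000000e+00]] 61.535403198267765 dict_keys(['color', 'fovy', 'cx', 'cy', 'mount'])
{'time_s': 0.15, 'joint_pos': array([ 1.13080522e+00,  3.26787431e-01, -1.93328639e-01,  1.05200592e+00,
        2.47575100e-05,  1.43658848e+00]), 'dq': array([-0.00017463, -0.00210504,  0.00359939,  0.00019239,  0.00012517,
        0.00137541]), 'tau': array([ 1.60861955e-04, -4.43706357e+01,  2.62664187e+01,  1.04448581e-02,
       -2.38073908e-04, -5.82950136e-06]), 'tcp_pos': array([0.1653831 , 0.52411806, 0.24768389]), 'tool_rot': array([-4.78393233e-01, -3.10455032e+00,  1.98584760e-03]), 'contact_force': array([ 0.43424614,  0.60115813, -0.28577655]), 'moment': array([-0.05592344, -0.02981657, -0.02993528]), 'grasp_force': 0.0, 'width': 0.08549290187235696}
```

View pics/top0.png

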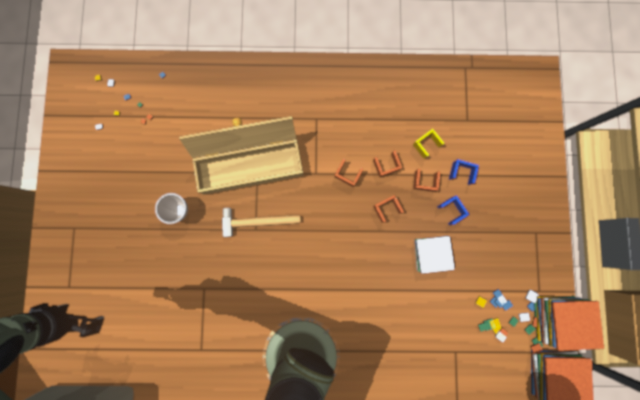

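View pics/scene0.png

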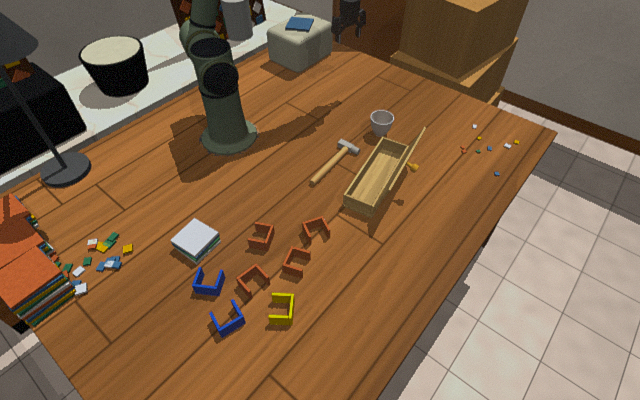

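Terracotta tiles, as seen in the top view, are at (349,173), (389,163), (428,180) and (389,208). The look-alikes to leave alone are yellow at (430,142) and blue at (464,170) and (453,210). The case is at (247,165) with the lid open on its far side, the hammer at (262,221), the bowl at (171,208) and the stack at (435,255). So four tiles belong to the job, chosen by colour.

```bash
cat > h.py <<'E'
from station import ctrl, vision
import numpy as np, cv2
from scipy.optimize import minimize
from scipy.spatial.transform import Rotation as R
def frame(name):
    o=ctrl.observe(); f=vision.grab_frame(name)
    if name=="wrist":
        T=np.eye(4); T[:3,:3]=R.from_rotvec(o["tool_rot"]).as_matrix(); T[:3,3]=o["tcp_pos"]
        f["camera_from_world"]=np.linalg.inv(T@f["mount"])
    f["f"]=200/np.tan(np.radians(f["fovy"]/2)); return f
def proj(f,P):
    c=np.c_[P,np.ones(len(P))]@f["camera_from_world"].T
    return np.c_[f["cx"]-f["f"]*c[:,0]/c[:,2], f["cy"]+f["f"]*c[:,1]/c[:,2]]
def back(f,uv,z):
    uv=np.atleast_2d(uv); W=np.linalg.inv(f["camera_from_world"])
    d=np.c_[(uv[:,0]-f["cx"])/f["f"],-(uv[:,1]-f["cy"])/f["f"],-np.ones(len(uv))]@W[:3,:3].T
    return W[:3,3]+d*((z-W[2,3])/d[:,2])[:,None]
U=np.array([[-30,-35],[30,-35],[30,-27],[-22,-27],[-22,27],[30,27],[30,35],[-30,35]])/1e3
def red(f):
    h,s,v=cv2.split(cv2.cvtColor(f["color"],cv2.COLOR_RGB2HSV))
    return (((h<11)|(h>176))&(s>140)&(v>50)).astype(np.uint8)
def render(f,p,z0=0.):
    c,s=np.cos(p[2]),np.sin(p[2]); xy=U@np.array([[c,s],[-s,c]])+p[:2]
    t=proj(f,np.c_[xy,np.full(8,z0+.044)]); b=proj(f,np.c_[xy,np.full(8,z0)])
    m=np.zeros((400,640),np.uint8); q=lambda a:np.round(a*16).astype(np.int32)
    cv2.fillPoly(m,[q(t)],1,shift=4); cv2.fillPoly(m,[q(b)],1,shift=4)
    for i in range(8):
        j=(i+1)%8; cv2.fillConvexPoly(m,q(np.array([t[i],t[j],b[j],b[i]])),1,shift=4)
    return m
def fit(f,mask,p0,z0=0.):
    """pose (x,y,yaw of mouth) by silhouette match; returns pose, IoU"""
    win=cv2.dilate(render(f,p0,z0),np.ones((25,25)))
    M=mask&win
    def cost(p):
        r=render(f,[p[0],p[1],p[2]/10],z0); return -(r&M).sum()/max(1,(r|M).sum())
    best=None
    for a in ([p0[2]] if len(p0)>3 else p0[2]+np.arange(8)*np.pi/4):
        x0=np.array([p0[0],p0[1],a*10])
        r=minimize(cost,x0,method="Nelder-Mead",options=dict(initial_simplex=x0+np.array([[0,0,0],[.012,0,0],[0,.012,0],[0,0,3.]]),maxiter=90))
        if best is None or r.fun<best.fun: best=r
    x=best.x; return np.array([x[0],x[1],np.angle(np.exp(1j*x[2]/10))]),-best.fun
def find(f,minpx,z0=0.):
    m=red(f); n,l,st,c=cv2.connectedComponentsWithStats(cv2.morphologyEx(m,cv2.MORPH_CLOSE,np.ones((3,3))))
    out=[]
    for i in range(1,n):
        if st[i,4]>minpx:
            b=back(f,c[i],z0+.025)[0]; p,q=fit(f,m,np.array([b[0],b[1],0]),z0); out.append((*p,q,st[i,4],*c[i]))
    return out
def rot(yaw): # tool down, tool x-axis at world yaw
    c,s=np.cos(yaw),np.sin(yaw)
    return R.from_matrix(np.array([[c,s,0],[s,-c,0],[0,0,-1.]])).as_rotvec()
E
python3 - <<'E'
from h import *
np.set_printoptions(precision=4,suppress=True)
f=frame("top")
for t in find(f,60): print(np.array(t))
for n,uv in {"case":(247,165),"handleC":(237,121)}.items(): print(n,back(f,uv,.06))
print(back(f,[(196,163),(201,192),(302,175),(296,143)],.06))
E
```

```text
[  0.5946  -0.2271  -2.6521  -0.     139.     388.9209 165.1007]
[  0.4511  -0.3869  -2.827   -0.     181.     427.     182.2983]
[  0.5208  -0.3142   1.9778  -0.     164.     387.7744 206.7195]
[   0.0323   -0.6929   -1.3146   -0.     2166.      577.0656  325.3329]
[  0.0548  -0.701   -3.0508  -0.      62.     535.9516 348.6452]
[   0.0619   -0.7768   -0.1146   -0.     1931.      568.5194  378.3356]
case [[0.5726 0.1731 0.06  ]]
handleC [[0.7107 0.2087 0.06  ]]
[[0.5769 0.3288 0.06  ]
 [0.4879 0.3093 0.06  ]
 [0.5437 0.0046 0.06  ]
 [0.6433 0.0247 0.06  ]]h.py:35: RuntimeWarning: overflow encountered in scalar negative
  r=render(f,[p[0],p[1],p[2]/10],z0); return -(r&M).sum()/max(1,(r|M).sum())
```

```bash
sed -i 's/return -(r&M).sum()/return -float((r\&M).sum())/' h.py
python3 - <<'E'
from h import *
np.set_printoptions(precision=4,suppress=True)
for n,p in {"case":(.50,.17,.32),"tiles":(.52,-.22,.32)}.items():
    ctrl.move_pose(p,rot(np.pi)); ctrl.dwell(.3)
    f=frame("wrist"); print(n,ctrl.observe()["tcp_pos"],ctrl.observe()["joint_pos"],ctrl.observe()["time_s"])
    cv2.imwrite(f"pics/w_{n}.png",f["color"][:,:,::-1]); np.save(f"w_{n}.npy",f,allow_pickle=True)
for t in find(f,500): print(np.array(t))
E
```

```text
case [0.4999 0.1704 0.32  ] [ 0.1887  0.2478 -0.1162  1.2068  0.      0.1879] 2.3417
tiles [ 0.5202 -0.2194  0.3201] [-0.5298  0.3185 -0.0197  1.2325  0.     -0.5309] 4.1417
[   0.4506   -0.2643   -2.6658    0.7583 1313.      280.8728  110.4806]
[   0.5415   -0.3863   -0.1453    0.8243 1987.      187.9406  173.9995]
[   0.5637   -0.1399   -0.5081    0.8069 1563.      383.7895  192.1388]
[   0.5922   -0.2627    0.328     0.8241 1487.      282.8911  212.3557]
```

View pics/w_case.png

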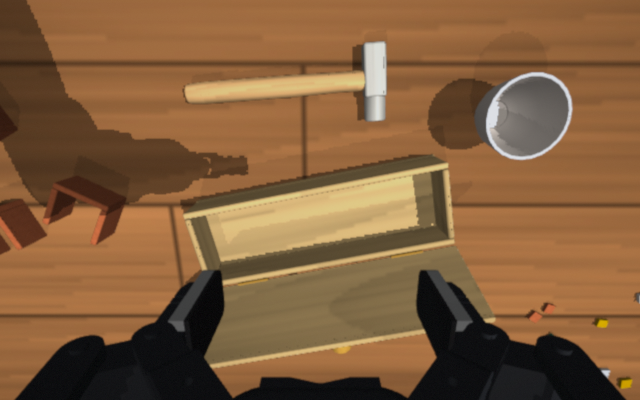

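View pics/w_tiles.png

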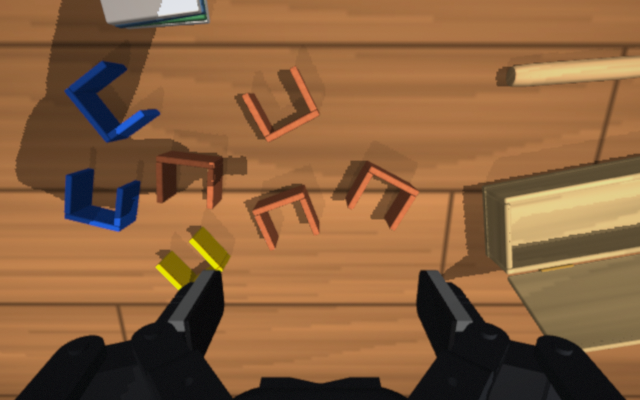

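The wrist view shows four terracotta tiles at (281,105), (190,178), (286,215) and (383,193), with blue ones at (110,100) and (100,200) and a yellow one at (192,258), which I leave alone. The case view has its rim corners near (448,163), (185,214), (455,243) and (207,282). Next I overlay the fits to check them.

```bash
cat >> h.py <<'E'
def case_pts(p,lid=1.85):
    c,s=np.cos(p[2]),np.sin(p[2]); L=[]
    for hx,hy in((.053,.162),(.045,.154)):
        L+=[[ -hx,-hy,.06],[hx,-hy,.06],[hx,hy,.06],[-hx,hy,.06]]
    L+=[[.045,-.154,.008],[.045,.154,.008],[-.045,.154,.008],[-.045,-.154,.008]]
    for y in(-.162,.162): L.append([.053-.106*np.cos(lid),y,.06+.106*np.sin(lid)])
    L=np.array(L); return np.c_[L[:,0]*c-L[:,1]*s+p[0],L[:,0]*s+L[:,1]*c+p[1],L[:,2]]
def outline(img,f,p,z0=0.):
    cs,_=cv2.findContours(render(f,p,z0),cv2.RETR_LIST,cv2.CHAIN_APPROX_NONE); cv2.drawContours(img,cs,-1,(0,255,0),1)
E
python3 - <<'E'
from h import *
f=np.load("w_tiles.npy",allow_pickle=True).item(); a=f["color"].copy()
a[red(f)>0]=(255,0,255)
for p in ([.4506,-.2643,-2.6658],[.5415,-.3863,-.1453],[.5637,-.1399,-.5081],[.5922,-.2627,.328]): outline(a,f,p)
a=cv2.resize(a[60:260,140:430],None,fx=1.9,fy=1.9,interpolation=0)
g=np.load("w_case.npy",allow_pickle=True).item(); b=cv2.resize(g["color"][150:300,165:465],None,fx=551/300,fy=551/300,interpolation=0)
b=b[:,:]; 
cv2.imwrite("pics/chk.png",np.vstack([cv2.resize(a,(551,320)),cv2.resize(b,(551,275))])[:,:,::-1])
E
```

```text
(no output)
```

View pics/chk.png

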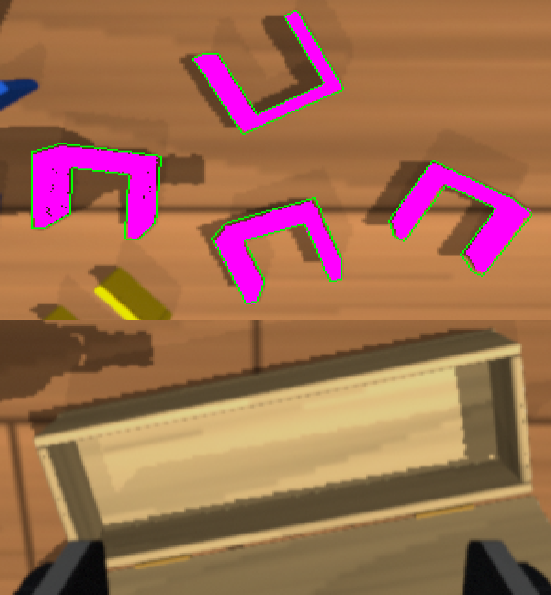

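```bash
python3 - <<'E'
from h import *
from scipy.optimize import least_squares
np.set_printoptions(precision=4,suppress=True)
g=np.load("w_case.npy",allow_pickle=True).item()
# order: robot-right(-x,-y),(+x,-y),(+x,+y),(-x,+y)
uv=np.array([[184.6,215.3],[205.8,283],[453.5,242.5],[447,164.7]])
print(back(g,uv,.06))
r=least_squares(lambda p:(proj(g,case_pts(p)[:4])-uv).ravel(),[.57,.17,.2]); print(r.x,r.fun)
a=g["color"].copy(); P=proj(g,case_pts(r.x)); P2=np.round(P*16).astype(int)
for k in (0,4,8): cv2.polylines(a,[P2[k:k+4].astype(np.int32)],True,(255,0,0),1,shift=4)
w=back(g,[[211,365],[495,319]],.16);print(w)
t=frame("top"); b=t["color"].copy(); Q=np.round(proj(t,case_pts(r.x))*16).astype(np.int32)
for k in (0,4): cv2.polylines(b,[Q[k:k+4]],True,(255,0,0),1,shift=4)
cv2.imwrite("pics/case.png",np.vstack([cv2.resize(a[140:300,165:465],None,fx=1.8,fy=1.8,interpolation=0),cv2.resize(b[100:210,165:345],(540,330),interpolation=0)[:300]])[:,:,::-1])
E
```

```text
[[0.5581 0.0054 0.06  ]
 [0.6521 0.0215 0.06  ]
 [0.594  0.3388 0.06  ]
 [0.4953 0.3189 0.06  ]]
[0.5757 0.1712 0.1899] [-3.109  -3.0104  0.927   4.1494  0.8455  2.2625  1.3681 -1.8777]
[[0.6914 0.0552 0.16  ]
 [0.6335 0.3478 0.16  ]]
```

View pics/case.png

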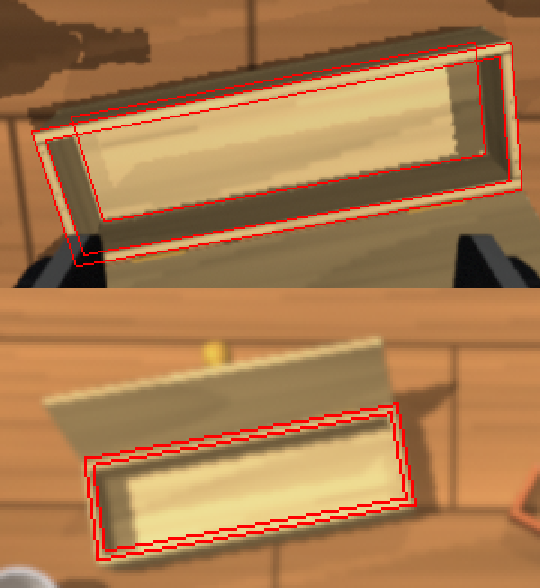

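The overlay fits the case to about 2 mm in both views, with the lid leaning back. Now I pick the first tile, at wrist pixel (383,193).

```bash
cat >> h.py <<'E'
CASE=np.array([.5757,.1712,.190])
def W(x,y):
    c,s=np.cos(CASE[2]),np.sin(CASE[2]); return CASE[:2]+[c*x-s*y,s*x+c*y]
def d(y): return np.array([np.cos(y),np.sin(y)])
def go(xy,z,yaw): ctrl.move_pose([*xy,z],rot(yaw))
def pick(p,flip,off=-.008):
    """p rough pose; look, refine, grasp across the legs, lift. flip: tool x opposite to mouth"""
    p=np.array(p); k=np.pi if flip else 0
    go(p[:2]+.018*d(p[2]+k),.20,p[2]+k); ctrl.dwell(.2)
    f=frame("wrist"); q,iou=fit(f,red(f),np.r_[p,1]); print("refined",q,"iou",round(iou,3))
    if iou<.65 or np.hypot(*(q-p)[:2])>.02: print("MOVED?"); cv2.imwrite("pics/moved.png",f["color"][:,:,::-1]); return False
    g=q[:2]+off*d(q[2]); go(g,.12,q[2]+k)
    ctrl.line_to([*g,.034],v=.12,guard=12); ctrl.clamp(30); o=ctrl.observe(); print("z",o["tcp_pos"][2],"width",o["width"],o["grasp_force"])
    ctrl.line_to([*g,.17],v=.2); print("lifted width",ctrl.observe()["width"]); return True
def place(x,y,hinge,off=-.008):
    t=CASE[2]+np.pi # tool yaw
    m=1 if hinge else -1
    g=W(x+m*off,y); go(g,.17,t)
    ctrl.line_to([*g,.10],v=.15); hit=ctrl.line_to([*g,.0425],v=.05,guard=8)
    print("hit",hit,ctrl.observe()["tcp_pos"],ctrl.observe()["time_s"])
    if ctrl.observe()["tcp_pos"][2]>.047: return False
    ctrl.gripper_open(); ctrl.line_to([*g,.17],v=.2); return True
E
python3 - <<'E'
from h import *
np.set_printoptions(precision=4,suppress=True)
if pick([.5637,-.1399,-.5081],True):
    print(place(-.009,.0735,True))
    go(W(-.03,.03),.28,CASE[2]+np.pi); ctrl.dwell(.2); f=frame("wrist"); np.save("w1.npy",f,allow_pickle=True)
    a=f["color"].copy(); e=W(-.009,.0735); q,i=fit(f,red(f),np.r_[e,CASE[2],1],.008); print(e,q,i); outline(a,f,q,.008)
    P=np.round(proj(f,case_pts(CASE))*16).astype(np.int32)
    for k in(0,4,8): cv2.polylines(a,[P[k:k+4]],True,(255,0,0),1,shift=4)
    cv2.imwrite("pics/p1.png",a[:,:,::-1])
E
```

```text
refined [ 0.5634 -0.1411 -0.4537] iou 0.832
z 0.03534670427945364 width 0.06936986488548255 34.02173459529877
lifted width 0.06935116518918819
hit True [0.5446 0.24   0.0434] 10.625
True
[0.553  0.2417] [0.5517 0.2411 0.2248] 0.6459446333171442
```

```bash
ls pics
```

```text
case.png
chk.png
p1.png
scene0.png
top0.png
w_case.png
w_tiles.png
```

View pics/p1.png

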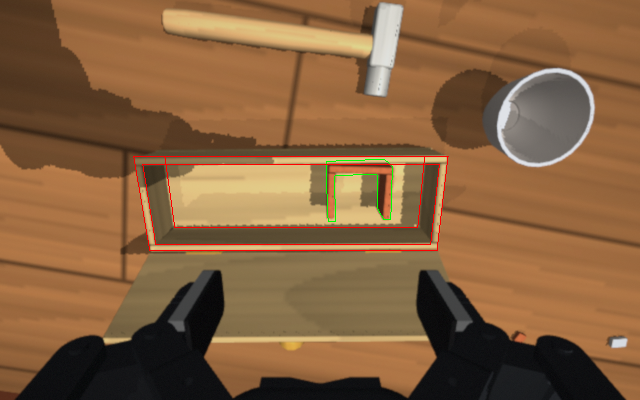

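The first tile stands flat at the +y end of the case, at pixels (328–390, 165–220), mouth to the hinge side, and the case model overlays well. Next is the tile that was at (281,105).

```bash
cat >> h.py <<'E'
def look(name,exp):
    go(W(-.03,-.03),.28,CASE[2]+np.pi); ctrl.dwell(.2); f=frame("wrist"); a=f["color"].copy()
    for x,y,h in exp: outline(a,f,np.r_[W(x,y),CASE[2]+(0 if h else np.pi)],.008)
    cv2.imwrite(f"pics/{name}.png",a[:,:,::-1])
E
python3 - <<'E'
from h import *
np.set_printoptions(precision=4,suppress=True)
if pick([.4506,-.2643,-2.6658],False) and place(.009,.0245,False):
    look("p2",[(-.009,.0735,1),(.009,.0245,0)])
    go((.52,-.22),.32,np.pi); ctrl.dwell(.2); f=frame("wrist"); print(*[np.array(t) for t in find(f,800)],sep="\n"); cv2.imwrite("pics/t2.png",f["color"][:,:,::-1])
E
```

```text
refined [ 0.4516 -0.2632 -2.6694] iou 0.866
z 0.03519858024700477 width 0.06969434196141372 34.11111094406806
lifted width 0.06905935414710093
hit True [0.5873 0.1984 0.0432] 20.3917
[   0.5409   -0.386    -0.1285    0.8219 1990.      187.6462  173.9452]
[   0.5934   -0.2624    0.322     0.8239 1491.      282.3508  212.2549]
[   0.5785    0.208    -2.8477    0.8771 1568.      617.9088  213.7532]
```

View pics/p2.png

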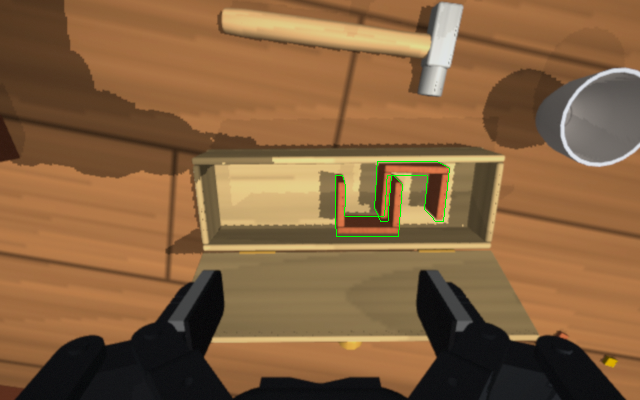

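The two tiles are nested as planned at (413,192) and (368,208), and the other two have not moved. Placing tiles 3 and 4.

```bash
python3 - <<'E'
from h import *
np.set_printoptions(precision=4,suppress=True)
ok=pick([.5934,-.2624,.322],True) and place(-.009,-.0245,True)
if ok:
    ok=pick([.5409,-.386,-.1285],False,-.014) and place(.009,-.0735,False,-.014)
if ok: look("p4",[(-.009,.0735,1),(.009,.0245,0),(-.009,-.0245,1),(.009,-.0735,0)])
print(ok,ctrl.observe()["time_s"])
E
```

```text
refined [ 0.5933 -0.2631  0.3502] iou 0.836
z 0.03542613217887359 width 0.06964322644487762 35.58246731758118
lifted width 0.06921452385771289
hit True [0.5631 0.1439 0.0434] 30.4083
refined [ 0.541  -0.3856 -0.0988] iou 0.859
z 0.03549264317754397 width 0.06927216220093307 34.92376819252968
lifted width 0.06958323198788556
hit True [0.6117 0.1033 0.0435] 40.35
True 42.2833
```

```bash
ls pics
```

```text
case.png
chk.png
p1.png
p2.png
p4.png
scene0.png
t2.png
top0.png
w_case.png
w_tiles.png
```

View pics/p4.png

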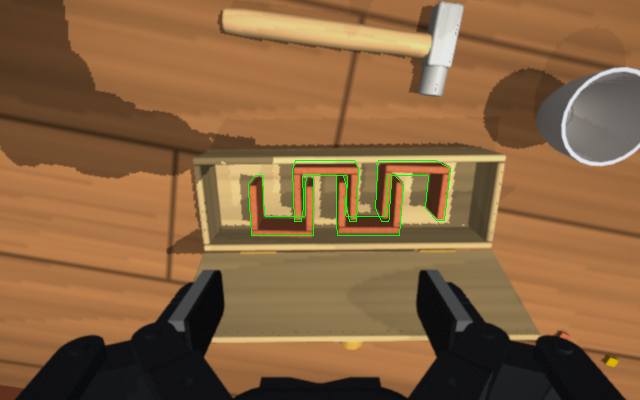

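All four tiles match the planned outlines at (281,205), (327,192), (368,208) and (413,192), down on the floor, alternating and nested. Now I close the lid by pushing its outer face with the shut fingers, to the right of the knob.

```bash
python3 - <<'E'
from h import *
np.set_printoptions(precision=3,suppress=True)
t=CASE[2]+np.pi; Y=-.062; hx=.011
ctrl.clamp(20)
go(W(.07,Y),.28,t); ctrl.line_to([*W(.128,Y),.26],v=.2)
print("down",ctrl.line_to([*W(.128,Y),.155],v=.1,guard=8))
def pt(th,r=.095):
    x=.053-r*np.cos(th)+.008*np.sin(th)+hx; z=.06+r*np.sin(th)+.008*np.cos(th)
    return [*W(x,Y),z+.017]
stop=False
for th in np.r_[np.arange(1.85,0,-.14),0]:
    f0=ctrl.observe()["contact_force"]
    stop=ctrl.line_to(pt(th),v=.07,guard=25); o=ctrl.observe()
    print(round(th,2),stop,o["contact_force"],o["tcp_pos"][2])
    if stop: break
if not stop:
    p=pt(0); print("press",ctrl.line_to([p[0],p[1],p[2]-.004],v=.02,guard=12),ctrl.observe()["tcp_pos"],ctrl.observe()["contact_force"])
    ctrl.line_to([p[0],p[1],.2],v=.2); go((.40,.0),.32,np.pi)
f=frame("top"); s=frame("scene")
cv2.imwrite("pics/end.png",np.vstack([cv2.resize(f["color"][90:290,140:500],(720,400)),cv2.resize(s["color"][100:250,280:550],(324,180))[:, :].copy().repeat(1,1) if 0 else cv2.resize(s["color"][110:210,300:660],(720,200))])[:,:,::-1])
print(ctrl.observe()["time_s"])
E
```

```text
down False
1.85 False [ 0.721  0.421 -0.404] 0.1665138635226443
1.71 False [-0.053  0.423 -0.042] 0.16993687544991615
1.57 False [-0.99  -0.079  0.347] 0.1719419353115396
1.43 False [ 0.081 -0.243 -0.192] 0.17214511729084872
1.29 False [ 0.594  0.215 -0.51 ] 0.1704415009154316
1.15 False [ 0.378 -0.305 -0.171] 0.16689343159549797
1.01 False [0.402 0.22  0.989] 0.16150852154415613
0.87 False [ 1.014  0.603 -0.016] 0.15458829710860716
0.73 False [0.513 0.244 0.891] 0.14618087018500886
0.59 False [ 0.885  0.211 -0.644] 0.1363036106114133
0.45 False [-0.2    0.109  0.695] 0.1251938967397809
0.31 False [ 0.073 -0.085  0.608] 0.11324702711272382
0.17 False [-0.447 -0.341  0.581] 0.10061228989636474
0.03 False [ 0.348 -0.579 -0.812] 0.08736719211529975
0.0 False [-0.778  0.478  3.107] 0.0855480314504223
press True [0.557 0.105 0.086] [-1.611  0.641  6.815]
52.4333
```

View pics/end.png

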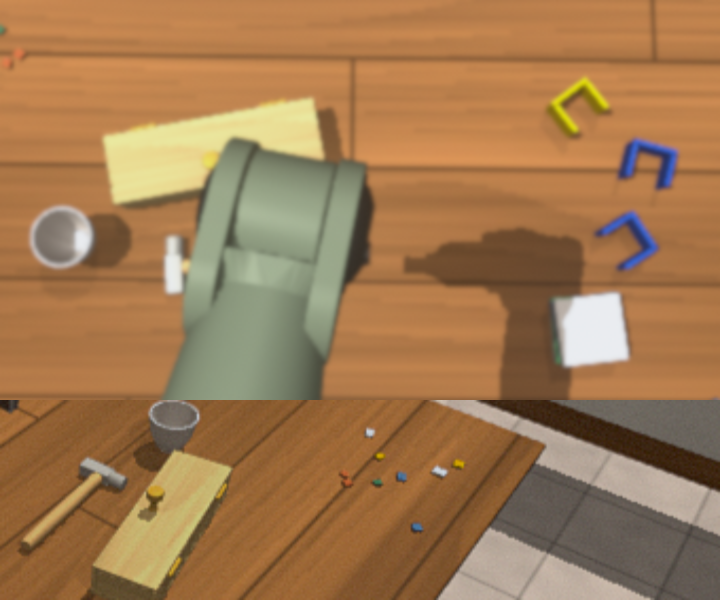

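The lid lies flat on the rim with the knob on top. The hammer, bowl, stack and the blue and yellow look-alikes are undisturbed, so I hand the job in.

```bash
python3 -c "
from station import ctrl
print(ctrl.job_done())"
```

```text
the job is handed in; nothing more can be done
None
```

All four terracotta tiles on the bench are in the case in one alternating, interlocked row, fully down with the lid shut, the other things on the bench look undisturbed in the last picture, and the job was handed in at about 52 s.

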